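# Line up an exhaust flange with a drift pin and fit its bolt

## Task

The exhaust flange lies on the cylinder head turned a little out of place, so its two bolt holes miss the holes underneath. Put the tapered drift pin into one flange hole, turn the flange with it until you feel it find the hole below, push it gently home (collar down on the flange, no more than about 30 N) and leave it there; then fit the bolt fully home, washer down on the flange, in the other hole. Let go of both and do not disturb the other things on the bench.

Things in the scene. Friction and masses are not known exactly. Their poses are not given: they have to be found in the camera images.
- fixture: Round red base plate, 236 mm diameter, 16 mm thick, fixed to the bench; origin under its centre, on the flange's turning axis. A finned cylinder head (112 x 172 mm, flat top 60 mm above bench) is clamped on it, immovable but at an angle up to 0.28 rad either side of the plate's frame, so this pose does not tell where the head's two holes are: 15 mm diameter, 44 mm deep, opposite, 55 mm from the axis.
- flange: Two-bolt steel flange on the head: plate 56 x 142 x 8 mm (x, y, z), closed 50 mm pipe stub rising 14 mm above its middle. Origin under its centre, 60 mm above bench. It only turns about its vertical axis, against friction (0.25 N m, about 4.5 N at a hole), and stays put. It starts up to 0.24 rad (13 mm at the holes) out of line with the head, either way; not given. It can turn 0.9 rad each way from line.
- hole_a (a point): Centre of the mouth (upper face of the flange, 68 mm above the bench) of the flange's through hole on its +y side: 15 mm diameter, 55 mm from the axis.
- hole_b (a point): The same for the flange's hole on its -y side. Either hole may take the pin; the bolt then goes in the other.
- drift: Tapered steel pin, 80 mm long, 0.12 kg, standing point down in the block. Origin at its tip, z up along it. Diameter 8 mm near the tip (6.8 at the end) tapering up to 14 at z = 25, 14 mm to z = 39, collar 24 mm diameter from 39 to 44, dark grip 20 mm diameter from 44 to 80 mm. Home, the collar rests on the flange, tip 39 mm below its upper face.
- drift_tip (a point): The tip of the drift pin (same as its origin).
- bolt: Round socket-head bolt, fixed washer, plain shank (slips in, no screwing), 50 mm long, 0.08 kg, standing in the block. Origin at the shank's lower end, z up. Point 7 mm widening to 12.6 mm diameter at z = 4, shank 12.6 to z = 30, washer 26 mm diameter from 30 to 33, head 22 mm diameter from 33 to 50 mm. Home, the washer rests on the flange, origin 30 mm below its upper face.
- block: Wooden tool block, 70 x 130 x 46 mm, fixed to the bench, origin at the centre of its underside. Two through holes of 16 mm diameter at y = +34 and -34 mm hold the drift pin and the bolt (either may be in either), collar or washer on its top face, 46 mm above the bench.
- gasket: Loose copper ring, 60 mm diameter, lying on the bench; not to be disturbed.
- grease: Loose grease jar, 60 mm diameter, 75 mm high; not to be disturbed.
- piston: Loose aluminium piston, 72 mm diameter, 50 mm high; not to be disturbed.
There are look-alikes about, which are no part of the job. Leave any brown or red look-alike of the drift alone.

How it is judged (in metres and radians):
On the way:
1. the drift pin is home in one flange hole before the bolt is fitted (((horizontal distance between drift_tip and hole_a below 0.003 m and z of drift_tip in the frame of flange below -0.0285 m and angle between the z axis of drift and the z axis of flange, either way round below 0.09 rad) or (horizontal distance between drift_tip and hole_b below 0.003 m and z of drift_tip in the frame of flange below -0.0285 m and angle between the z axis of drift and the z axis of flange, either way round below 0.09 rad)) and not ((horizontal distance between bolt and hole_a below 0.003 m and z of bolt in the frame of flange below -0.0195 m and angle between the z axis of bolt and the z axis of flange, either way round below 0.09 rad) or (horizontal distance between bolt and hole_b below 0.003 m and z of bolt in the frame of flange below -0.0195 m and angle between the z axis of bolt and the z axis of flange, either way round below 0.09 rad))), for 0.2 s.
At the end, for the whole second after the job is handed in: Drift pin in one flange hole, bolt in the other, collar and washer each within 2.5 mm of the flange's upper face; both within 3 mm of their hole's centre and 0.09 rad of square, let go and at rest ((((horizontal distance between drift_tip and hole_a below 0.003 m and z of drift_tip in the frame of flange below -0.0285 m and angle between the z axis of drift and the z axis of flange, either way round below 0.09 rad) and (horizontal distance between bolt and hole_b below 0.003 m and z of bolt in the frame of flange below -0.0195 m and angle between the z axis of bolt and the z axis of flange, either way round below 0.09 rad)) or ((horizontal distance between drift_tip and hole_b below 0.003 m and z of drift_tip in the frame of flange below -0.0285 m and angle between the z axis of drift and the z axis of flange, either way round below 0.09 rad) and (horizontal distance between bolt and hole_a below 0.003 m and z of bolt in the frame of flange below -0.0195 m and angle between the z axis of bolt and the z axis of flange, either way round below 0.09 rad))) and linear speed of each of drift, bolt below 0.02 m/s); the robot touches nothing.
It fails at once if the drift pin is forced against the flange or head with more than 60 N (contact force between drift and fixture above 60 N).
It fails at once if the bolt is forced against the flange or head with more than 60 N (contact force between bolt and fixture above 60 N).
It fails at once if the copper ring, grease jar or piston is moved more than 30 mm (distance of any of gasket, grease, piston from where it was at the start of the episode above 0.03 m).
It also fails if it takes over 72 s, if anything falls off the work surface, if the arm or the gripper's body presses on something with over 40 N, if the wrist force passes 120 N, or if a joint passes its speed limit or range.

## Robot

A 6-joint arm with a two-finger parallel gripper is mounted at the origin on the work surface. World frame = base frame: x ahead of the robot, y to its left, z up, the work surface at z = 0. Lengths are in m, angles in degrees, forces in N, time in s.
With the tool pointing down it reaches from about 0.35 to 1 m from the base axis. Payload 7.1 kg.
Tool frame: the origin (TCP) lies at the very end of the fingers, on their centre line; the grasp point (between the pads) lies grip_point_offset behind it (grip_point_offset is the distance from the TCP to the grasp point, in m); z points along the fingers, y is the direction in which the jaws open and shut (so a half turn about z gives the same grasp; the last joint's range is limited). The gripper opens to 85 mm and grips with 20 to 120 N. Pads are 22 mm wide; open, the fingers measure 114 mm over their backs; the gripper's body (76 mm by 85 mm) begins 54 mm behind the grasp point. The pads swing forward as they close: fully open they stand 13 mm farther back than shut.
Start: joints at [-71.104, 24.242, 93.386, -0, 62.372, -1.089], TCP at [0.214, -0.587, 0.231] pointing down, gripper open.
Joint ranges: [-172.04, 172.04], [-51.8, 120.97], [4.93, 147.93], [-75.15, 255.16], [6.16, 154.13], [-145.62, 145.62]. Speed limits (degrees/s): [136.94, 136.94, 172.46, 180, 180, 180].

## Interface

Orientations are given as [roll, pitch, yaw] about the fixed x, y, z axes, in that order (R = Rz(yaw) Ry(pitch) Rx(roll)).
In Python, from rig import * gives the robot as it stands.
- The arm moves only by the shell command python3 -m handwheel 'ROWS' [FORCE]. ROWS is JSON, a list that holds one entry, the list of rows, each a list of 5 numbers: the shift along the tool's x, y, z in cm, then the turn about the tool's z in rad, then the closure, from 0 (fully open) to 1 (shut). In form: [[[tx, ty, tz, yaw, claw], ...]]. A call has 1 to 12 rows; each row is the pose to reach, as a shift and turn from the pose measured when the call began, along the tool's axes at that moment; what a row does not reach only later rows make up. A row lasts 1/10 s, in which the tool goes at most 50 mm and 8.59 degrees, less where a joint would pass 70% of its speed; a pose out of reach is approached as far as the arm can. A call with a gripper value outside its range is refused whole. The fingers move at their own pace and stop on an object; FORCE is the grip in N (left out, the last holds). Time passes only in rows, so rows that repeat a pose let the fingers close. It gives the time, the measured TCP pose, the force and the opening at its end, in the units of the state.
- observe(): the state, without advancing time (a new reading comes with each control period).
- snapshot(name): name is "scene" or "top" or "wrist"; returns a dict with "color" (400x640x3 uint8, red, green, blue), "range_z" (400x640 float32, m along the optical axis (not along the pixel's ray), 0 where there is no reading), "mtx" (3x3 intrinsics, pixels), "D" ([k1, k2, p1, p2, k3] as OpenCV has them; the pictures are not rectified), "eye" and "rotation" of the camera in the world. Camera axes: x right, y up, looking along -z (the intrinsics and any distortion apply to the point x, -y, -z); pixel columns grow to the right and rows downward; lengths in m; the calibration is good to about 2 mm. A picture is of the moment at which its call begins.
- job_done(): hands the job in, once; it reports no verdict.
The state is a dict: "clock": time; "qpos": joint angles; "qvel": joint speeds; "effort": joint torques, N m; "tcp_pos": TCP position; "tool_rot": TCP orientation; "wrist_force": force on the tool from outside, world axes, zero at the start; "wrist_torque": the same for the moment, N m; "gripper_width": finger opening in m.
Only numpy, scipy, OpenCV 4.12 (cv2) and the standard library are available. Lean on these libraries where they do the work, as an engineer would, in place of code of your own. Each camera call takes 0.05 s, during which the arm holds its last target.

## Working session

There is one attempt and no reset: what is moved stays moved. The work goes in short steps, Python scripts to look and compute and a shell command to move; the robot and the scene stay as the last step left them, time stands still between calls to the robot, and variables do not carry over. Pictures are saved under pics/ and viewed, and the job is handed in when it is done.

```bash
ls; mkdir -p pics; python3 - <<'E'
from rig import *
import cv2,pickle
o=observe();print(o)
try: print(grip_point_offset)
except Exception as e: print(e)
S={}
for n in ["scene","top"]:
    s=snapshot(n);S[n]=s
    cv2.imwrite(f"pics/{n}0.png",s["color"][:,:,::-1])
    print(n,s["mtx"],s["D"],s["eye"],s["rotation"])
pickle.dump(S,open("s0.pkl","wb"))
E
```

```text
pics
{'clock': 0.0, 'qpos': array([-7.11031527e+01,  2.42844110e+01,  9.34329764e+01, -4.04042599e-04,
        6.23737495e+01, -1.08672230e+00]), 'qvel': array([ 0.03072045, -0.03702359, -0.04180934, -0.0034245 , -0.02190232,
        0.03564182]), 'effort': array([-1.16713363e-03, -5.57388747e+01, -2.81743705e+01, -1.03404677e-04,
        7.31066189e-03,  5.70482328e-06]), 'tcp_pos': array([ 0.21345188, -0.58681603,  0.23053534]), 'tool_rot': array([-1.79908873e+02, -1.37086179e-03,  1.99837561e+01]), 'wrist_force': array([ 0.62077299, -0.33455809,  0.21745608]), 'wrist_torque': array([-0.00147208,  0.01785948,  0.00439742]), 'gripper_width': 0.0856180086173936}
0.0187
scene [[393.83883519   0.         319.00286912]
 [  0.         393.83883519 202.29438742]
 [  0.           0.           1.        ]] [-0.00550031  0.          0.          0.          0.        ] [ 1.02959361 -0.07631141  0.8156453 ] [31.97713343  0.80168384 80.53939341]
top [[443.08835406   0.         325.19471737]
 [  0.         443.08835406 197.76810211]
 [  0.           0.           1.        ]] [-0.02932199  0.          0.          0.          0.        ] [ 0.46816219 -0.00844072  1.28489835] [  4.88614294  -0.47046647 -88.64114173]
```

View pics/scene0.png

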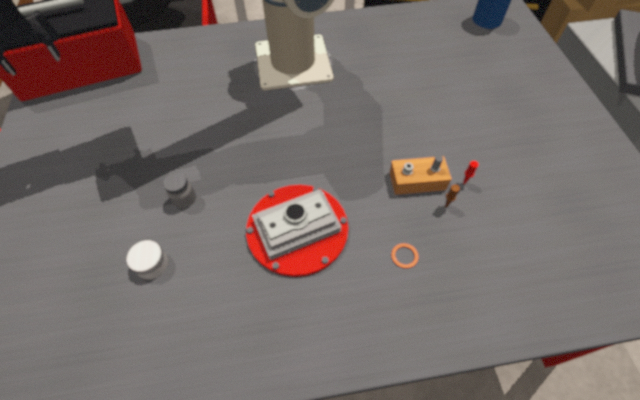

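View pics/top0.png

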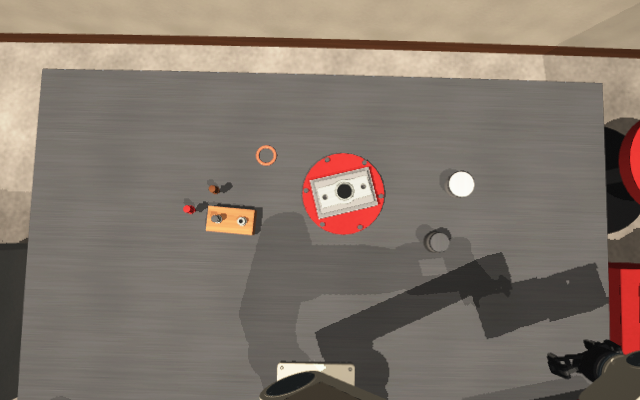

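The scene view shows the fixture at (298,230) and the block at (420,175). A grey pin stands in the block at (437,163) and a bolt at (409,169). Brown and red look-alikes stand loose at (453,195) and (472,170). Next I'll enlarge these and write helpers.

```bash
cat > h.py <<'E'
import numpy as np,cv2
from scipy.spatial.transform import Rotation as Ro
def cam(s):
    return Ro.from_euler('xyz',s["rotation"],degrees=True).as_matrix(),np.array(s["eye"])
def ray(s,uv):
    R,e=cam(s)
    p=cv2.undistortPoints(np.array(uv,float).reshape(-1,1,2),s["mtx"],np.array(s["D"])).reshape(-1,2)
    d=np.c_[p[:,0],-p[:,1],-np.ones(len(p))]
    return e,d@R.T
def onz(s,uv,z):
    e,d=ray(s,uv); t=(z-e[2])/d[:,2]; return e+d*t[:,None]
def pix(s,P):
    R,e=cam(s); q=(np.atleast_2d(P)-e)@R; q=q*[1,-1,-1]
    return cv2.projectPoints(q,np.zeros(3),np.zeros(3),s["mtx"],np.array(s["D"]))[0].reshape(-1,2)
def pts(s):
    v,u=np.mgrid[0:400,0:640]; e,d=ray(s,np.c_[u.ravel(),v.ravel()])
    return (e+d*s["range_z"].ravel()[:,None]).reshape(400,640,3)
def blobs(m,amin=5):
    n,l,st,c=cv2.connectedComponentsWithStats(m.astype(np.uint8))
    return [(st[i,4],c[i],st[i,:4]) for i in range(1,n) if st[i,4]>=amin]
def crop(s,x0,x1,y0,y1,k,fn):
    cv2.imwrite(fn,cv2.resize(s["color"][y0:y1,x0:x1,::-1],None,fx=k,fy=k,interpolation=cv2.INTER_CUBIC))
E
python3 - <<'E'
from h import *;import pickle
S=pickle.load(open("s0.pkl","rb"))
t=S["top"];sc=S["scene"]
a=cv2.resize(t["color"][180:240,170:270,::-1],None,fx=6,fy=6,interpolation=2)
b=cv2.resize(t["color"][145:240,295:395,::-1],None,fx=6,fy=6,interpolation=2)[:,:600]
cv2.imwrite("pics/t1.png",a);cv2.imwrite("pics/t2.png",b)
crop(sc,380,490,145,220,7,"pics/sc1.png")
for n in S:
    s=S[n];h=cv2.cvtColor(s["color"],cv2.COLOR_RGB2HSV);P=pts(s)
    red=((h[...,0]<6)|(h[...,0]>175))&(h[...,1]>150)&(h[...,2]>100)
    org=(h[...,0]>8)&(h[...,0]<22)&(h[...,1]>130)&(h[...,2]>130)
    for nm,m in(("red",red),("org",org)):
        for a,c,bx in blobs(m,15): print(n,nm,a,c.round(1),bx,P[int(c[1]),int(c[0])].round(3))
E
```

```text
scene red 4171 [72.4 59.6] [  0   0 141  99] [-0.007 -0.623  0.097]
scene red 265 [207.2  13.2] [202   0  14  25] [-0.582 -0.3   -0.16 ]
scene red 57 [119.3  63.2] [109  56  19  17] [-0.028 -0.515  0.051]
scene red 138 [470.7 169.8] [464 161  14  22] [0.538 0.355 0.068]
scene red 3075 [295.  240.4] [246 185 102  92] [ 0.64  -0.075  0.047]
scene red 223 [335.2 205.9] [324 192  22  29] [0.551 0.031 0.018]
scene org 1025 [419.6 171.9] [392 158  59  27] [0.509 0.244 0.047]
scene org 40 [455.  187.6] [451 185   8   6] [0.587 0.294 0.08 ]
scene org 199 [404.5 255.5] [392 244  26  24] [ 0.696  0.161 -0.   ]
top red 788 [633.1 168.4] [620 127  20  77] [ 0.723 -1.071 -0.19 ]
top red 2592 [342.5 194.2] [302 153  83  82] [ 0.583 -0.061  0.083]
top red 70 [188.3 208.8] [183 205  12   9] [0.534 0.358 0.078]
top red 1614 [629.8 309.8] [618 269  22  86] [ 0.233 -1.103 -0.277]
top red 23 [610.9 275.4] [609 270   6  11] [ 0.348 -1.069 -0.328]
top red 15 [612.9 305.3] [611 302   5   8] [ 0.241 -1.068 -0.318]
top red 111 [612.8 325.7] [610 313   8  28] [ 0.168 -1.071 -0.325]
top org 129 [265.3 155. ] [256 146  20  19] [ 0.7    0.163 -0.002]
top org 35 [211.6 188.4] [209 185   6   8] [0.591 0.297 0.08 ]
top org 985 [230.1 219.5] [206 206  49  29] [0.508 0.248 0.048]
```

View pics/t1.png

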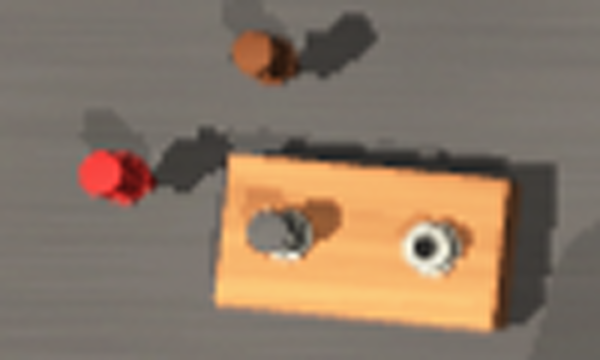

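View pics/t2.png

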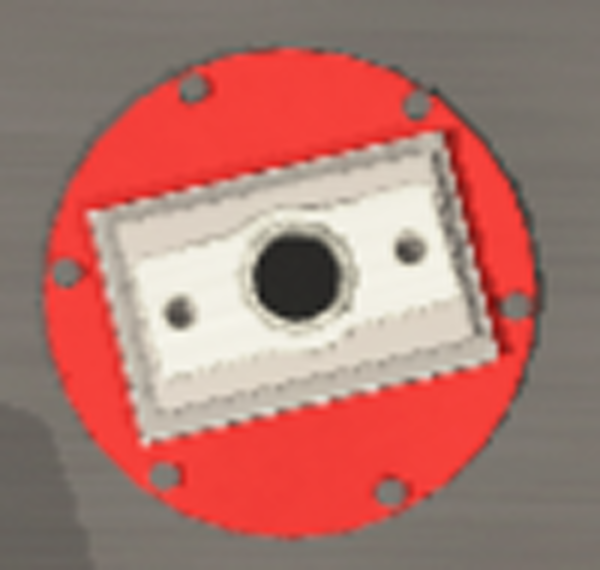

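View pics/sc1.png

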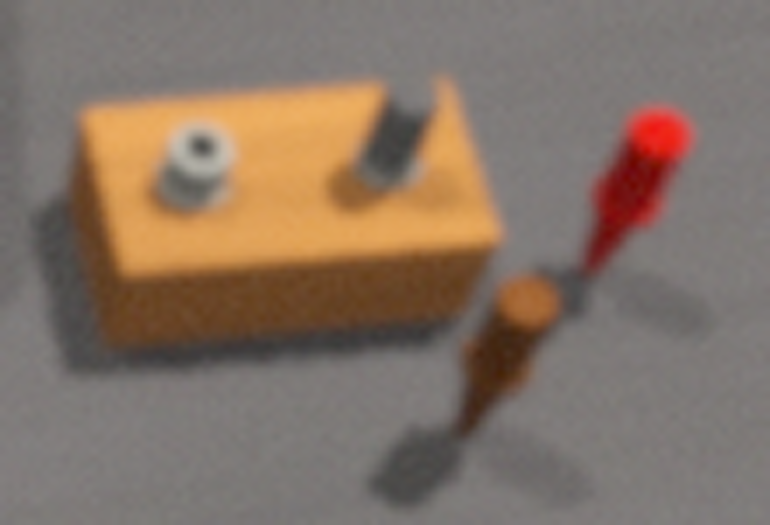

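Drift-like candidates: the brown pin at scene (453,195), the red pin at scene (472,170), and the grey one in the block at scene (437,163) / top (215,218). The enlarged crop shows the block's pin is steel grey with a dark grip and collar. That makes it the drift, and the socket-head bolt is the other piece at (409,169). Next I'll measure them.

```bash
python3 - <<'E'
from h import *;import pickle
S=pickle.load(open("s0.pkl","rb"))
for n in S:
    s=S[n];P=pts(s);h=cv2.cvtColor(s["color"],cv2.COLOR_RGB2HSV);X,Y,Z=P[...,0],P[...,1],P[...,2]
    loc=(abs(X-.51)<.07)&(abs(Y-.245)<.1)
    m=loc&(abs(Z-.046)<.008)
    r=cv2.minAreaRect(P[m][:,:2].astype(np.float32)*1000);print(n,"block",r,np.median(Z[m]))
    for a,c,bx in blobs(loc&(Z>.056)&(X>.47)&(X<.55),6):
        print(n,"tall",a,c.round(1),P[int(c[1]),int(c[0])].round(4))
    for nm,z in(("d",.087),("b",.066)):
        mm=loc&(abs(Z-z)<.006)
        for a,c,bx in blobs(mm,5): print(n,nm,a,c.round(1),onz(s,[c],z).round(4), np.median(Z[mm]))
    lf=(abs(X-.6)<.15)&(abs(Y+.05)<.15)
    for z in(.06,.068,.082,.016):
        mm=lf&(abs(Z-z)<(.003 if z<.08 and z>.05 else .005)); q=P[mm][:,:2].astype(np.float32)*1000
        print(n,z,len(q),cv2.minAreaRect(q),np.median(Z[mm]),q.mean(0))
    red=lf&(((h[...,0]<6)|(h[...,0]>175))&(h[...,1]>150))
    cs=np.vstack(cv2.findContours(red.astype(np.uint8),0,1)[0]).reshape(-1,2)
    g=onz(s,cs,.016)[:,:2].astype(np.float32); print(n,"plate",cv2.minEnclosingCircle(g),cv2.fitEllipse(cv2.convexHull(g)))
    g=s["color"].astype(int).sum(2)
    for c in ((325,197),(363.5,186.5)) if n=="top" else ((272,225),(318,205)):
        print(n,"hole",onz(s,[c],.068))
E
```

```text
scene block ((504.9283142089844, 248.3740234375), (131.5120849609375, 73.82958221435547), 85.96685028076172) 0.04674103754732506
scene tall 118 [436.7 161.9] [0.5135 0.2755 0.0854]
scene tall 79 [407.5 167.4] [0.5059 0.2113 0.0672]
scene d 60 [438.  158.8] [[0.5094 0.2813 0.087 ]] 0.0870165545133939
scene b 66 [407.7 166.7] [[0.5045 0.2137 0.066 ]] 0.06677760003530664
scene b 28 [435.2 165.7] [[0.5129 0.2785 0.066 ]] 0.06677760003530664
scene 0.06 885 ((590.6195068359375, -65.62257385253906), (92.60602569580078, 150.3849639892578), 14.641522407531738) 0.06051897617597879 [600.63434  -66.526695]
scene 0.068 1032 ((591.236328125, -65.78935241699219), (67.47795867919922, 141.4813232421875), 17.375232696533203) 0.0685134685756204 [595.1583  -67.37118]
scene 0.082 366 ((592.0181274414062, -66.5330581665039), (48.79130172729492, 48.02582931518555), 76.19835662841797) 0.08291566365441233 [593.255   -65.78721]
scene 0.016 3431 ((591.1966552734375, -65.04393768310547), (232.95277404785156, 235.08436584472656), 85.9056167602539) 0.01659733288126919 [613.92175  -66.858864]
scene plate ((0.59332
[... 847 characters left out ...]
83.05438995361328, 144.44284057617188), 14.65074634552002) 0.06738611853803167 [592.0052   -66.755226]
top 0.082 244 ((592.6106567382812, -68.19564056396484), (47.39722442626953, 46.710845947265625), 1.3738738298416138) 0.08148582653602277 [592.1297   -67.471855]
top 0.016 2512 ((593.258056640625, -68.76207733154297), (232.26658630371094, 233.66294860839844), 1.3557772636413574) 0.01526661512916172 [589.8584  -66.26214]
top plate ((0.4085044860839844, -0.43012773990631104), 0.5240134596824646) ((0.4358944296836853, -0.4592989683151245), (0.4177042543888092, 1.0850167274475098), 158.460693359375)
top hole [[ 0.57451354 -0.01537619  0.068     ]]
top hole [[ 0.60625102 -0.1211136   0.068     ]]
```

```bash
cat > go.py <<'E'
import sys
from rig import *
from h import *
def to(x,y,z,yaw,o=None):
    o=o or observe(); R=Ro.from_euler('xyz',o["tool_rot"],degrees=True).as_matrix()
    d=R.T@(np.array([x,y,z])-o["tcp_pos"])*100
    dy=(yaw-o["tool_rot"][2]+180)%360-180
    print("tool cm",d.round(2),"turn rad",round(-np.deg2rad(dy),3),"w",o["gripper_width"].round(4),"F",o["wrist_force"].round(1),"t",round(o["clock"],2))
if __name__=="__main__": to(*map(float,sys.argv[1:5]))
E
python3 - <<'E'
from h import *; from go import *
o=observe();s=snapshot("wrist")
R,e=cam(s);T=Ro.from_euler('xyz',o["tool_rot"],degrees=True).as_matrix()
print(s["mtx"],s["D"]);print("eye in tool",T.T@(e-o["tcp_pos"]));print("cam axes in tool",(T.T@R).round(3))
cv2.imwrite("pics/w0.png",s["color"][:,:,::-1])
to(.53,-.067,.25,86)
E
```

```text
[[299.44391827   0.         324.19813073]
 [  0.         299.44391827 198.63531387]
 [  0.           0.           1.        ]] [0.00108098 0.         0.         0.         0.        ]
eye in tool [ 0.06868298  0.00077913 -0.14254959]
cam axes in tool [[ 0.001  0.963  0.27 ]
 [ 1.    -0.001 -0.   ]
 [ 0.     0.27  -0.963]]Traceback (most recent call last):
  File "<stdin>", line 6, in <module>
  File "go.py", line 8, in to
    print("tool cm",d.round(2),"turn rad",round(-np.deg2rad(dy),3),"w",o["gripper_width"].round(4),"F",o["wrist_force"].round(1),"t",round(o["clock"],2))
                                                                       ^^^^^^^^^^^^^^^^^^^^^^^^
AttributeError: 'float' object has no attribute 'round'
```

View pics/w0.png

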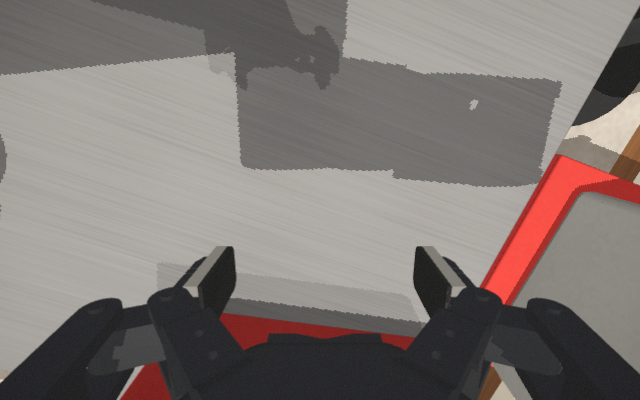

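The wrist camera sits 69 mm along tool +x and looks down just ahead of the fingers. I'll stop over the fixture first.

```bash
sed -i 's/o\["gripper_width"\].round(4)/round(float(o["gripper_width"]),4)/' go.py; python3 go.py .57 -.075 .17 17
```

```text
tool cm [ 51.   -35.92   6.11] turn rad 0.052 w 0.0856 F [0.4 0.8 0.2] t 0.15
```

```bash
python3 -m handwheel '[[[4,-2.8,0,0,0.3],[8,-5.6,0,0,0.3],[12,-8.5,0,0.02,0.3],[16,-11.3,0,0.03,0.3],[20,-14,0,0.04,0.3],[24,-17,0,0.05,0.3],[28,-19.7,0,0.05,0.3],[32,-22.5,0,0.05,0.3],[36,-25.4,1,0.05,0.3],[40,-28.2,2,0.05,0.3],[44,-31,3,0.05,0.3],[48,-33.8,4,0.05,0.3]]]'; python3 go.py .57 -.075 .17 17
```

```text
clock: 1.35
tcp_pos: [0.5498, -0.1033, 0.1907]
tool_rot: [-179.9, 0.0, 17.1]
wrist_force: [0.0, -1.1, 0.6]
gripper_width: 0.0599
tool cm [ 2.76 -2.11  2.07] turn rad 0.002 w 0.0599 F [ 0.  -1.1  0.6] t 1.35
```

```bash
python3 -m handwheel '[[[2.8,-2.1,2.1,0,0.3],[2.8,-2.1,2.1,0,0.3],[2.8,-2.1,2.1,0,0.3]]]'; python3 - <<'E'
from h import *; from rig import *;import pickle
s=snapshot("wrist");pickle.dump(s,open("w1.pkl","wb"));cv2.imwrite("pics/w1.png",s["color"][:,:,::-1])
P=pts(s);Z=P[...,2];
for z in(.06,.068,.082):
    q=P[abs(Z-z)<.0025][:,:2]; print(z,len(q),np.median(Z[abs(Z-z)<.0025]))
    if len(q):print(cv2.minAreaRect((q*1000).astype(np.float32)))
print(pix(s,[[.5925,-.067,.068],[.6085,-.12,.068],[.5765,-.0144,.068]]))
E
```

```text
clock: 1.65
tcp_pos: [0.5701, -0.0742, 0.1689]
tool_rot: [-179.9, 0.1, 17.2]
wrist_force: [-0.9, 0.2, 0.4]
gripper_width: 0.06
0.06 6638 0.059917260833263236
((574.2352905273438, -152.6068115234375), (347.1871643066406, 145.3047637939453), 78.92261505126953)
0.068 8334 0.06788491573959508
((591.1549072265625, -67.43330383300781), (67.28520202636719, 142.57882690429688), 17.058067321777344)
0.082 2994 0.08232112056159546
((591.3248901367188, -67.30299377441406), (48.619117736816406, 48.678157806396484), 70.72339630126953)
[[323.33732602 171.24203684]
 [390.60948729 171.86157895]
 [256.52548387 170.76245881]]
```

View pics/w1.png

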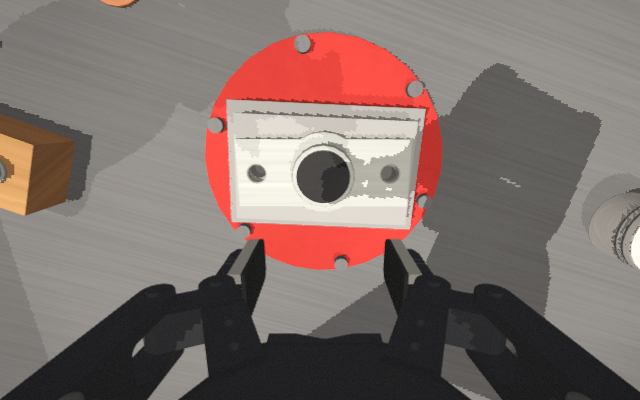

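```bash
python3 - <<'E'
from h import *;import pickle
s=pickle.load(open("w1.pkl","rb"));crop(s,215,435,90,235,3.6,"pics/w1c.png")
a=cv2.resize(s["color"][155:190,240:275,::-1],None,fx=11,fy=11,interpolation=2)
b=cv2.resize(s["color"][155:190,373:408,::-1],None,fx=11,fy=11,interpolation=2)
cv2.imwrite("pics/w1h.png",np.clip(np.hstack([a,b]).astype(float)*1.5,0,255).astype(np.uint8))
P=pts(s);Z=P[...,2];c=np.array([.5915,-.0673])
m=(abs(Z-.06)<.003)&(np.hypot(P[...,0]-c[0],P[...,1]-c[1])<.108)
q=(P[m][:,:2]*1000).astype(np.float32);print("head",len(q),cv2.minAreaRect(q))
m=abs(Z-.068)<.0025
# holes via dark inside flange
for z0,z1 in((.056,.065),(-.0,.055)):
  for cu in((257,173),(390,173)):
    v,u=np.mgrid[0:400,0:640]; mm=(np.hypot(u-cu[0],v-cu[1])<11)&(Z>z0)&(Z<z1)
    if mm.any():print(z0,cu,mm.sum(),u[mm].mean().round(1),v[mm].mean().round(1),onz(s,[[u[mm].mean(),v[mm].mean()]],.068))
E
```

```text
head 6646 ((590.6367797851562, -67.35523986816406), (90.38863372802734, 150.58688354492188), 14.694875717163086)
0.056 (257, 173) 100 255.1 175.6 [[ 0.57217948 -0.01423175  0.068     ]]
0.056 (390, 173) 63 393.3 172.6 [[ 0.60860431 -0.12236754  0.068     ]]
-0.0 (257, 173) 131 258.4 169.9 [[ 0.5776667  -0.01570858  0.068     ]]
-0.0 (390, 173) 176 387.9 173.0 [[ 0.60694024 -0.11819296  0.068     ]]
```

View pics/w1c.png

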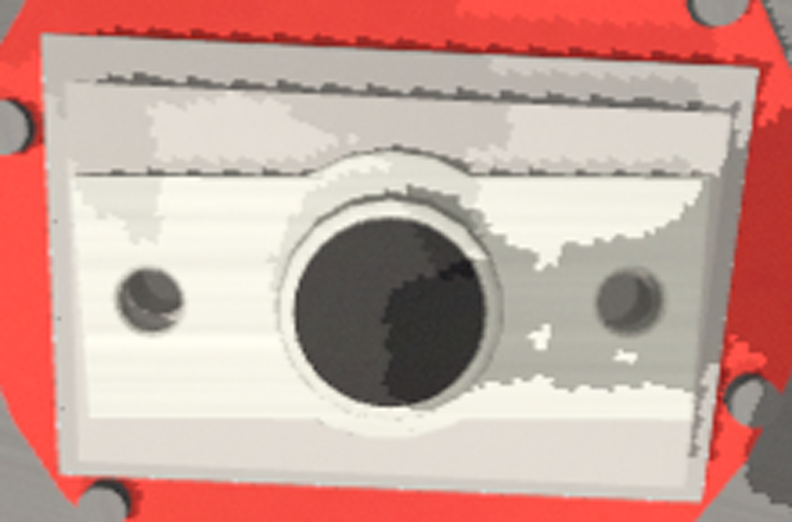

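View pics/w1h.png

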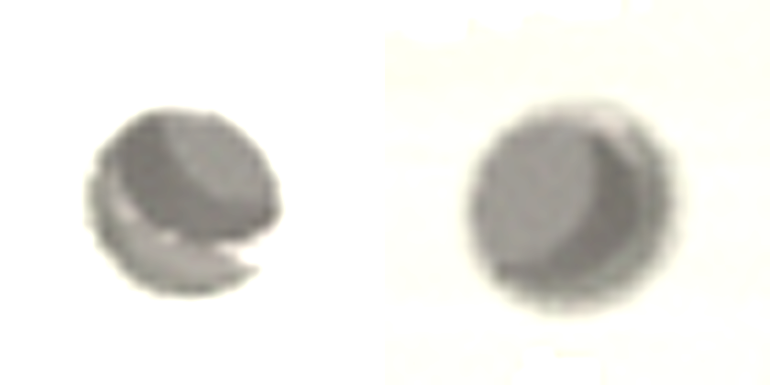

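The flange sits at about 17.1° and the head at about 14.7°. The sliver of head inside hole_a agrees: the lower hole lies about 2.3 mm to world +x. Now to the drift.

```bash
python3 go.py .509 .2815 .14 95
```

```text
tool cm [  4.7  -35.86   2.99] turn rad -1.358 w 0.06 F [ 0.4 -0.5 -0.3] t 1.7
```

```bash
python3 -m handwheel '[[[0.5,-4,0,-0.13,0.3],[1,-8,0,-0.27,0.3],[1.5,-12,0,-0.41,0.3],[2,-16,0,-0.55,0.3],[2.5,-20,0,-0.69,0.3],[3,-24,0,-0.82,0.3],[3.5,-28,0,-0.96,0.3],[4,-32,0.5,-1.09,0.3],[4.7,-35.9,1.5,-1.22,0.3],[4.7,-35.9,3,-1.358,0.3],[4.7,-35.9,3,-1.358,0.3],[4.7,-35.9,3,-1.358,0.3]]]'; python3 - <<'E'
from go import *
to(.509,.2815,.14,95)
s=snapshot("wrist");cv2.imwrite("pics/w2.png",s["color"][:,:,::-1])
print(pix(s,[[.509,.2815,.087],[.509,.2815,.051]]))
P=pts(s);Z=P[...,2]
for z in (.087,.066):
  m=(abs(Z-z)<.005)&(np.hypot(P[...,0]-.507,P[...,1]-.249)<.06)
  for a,c,b in blobs(m,60): print(z,a,c.round(1),b,onz(s,[c],z).round(4))
E
```

```text
clock: 2.9
tcp_pos: [0.5091, 0.2805, 0.1404]
tool_rot: [-179.9, -0.0, 94.7]
wrist_force: [-0.1, -0.2, 0.9]
gripper_width: 0.0602
tool cm [ 0.1  -0.01  0.04] turn rad -0.006 w 0.0602 F [-0.1 -0.2  0.9] t 2.9
[[323.54695653 215.24872012]
 [323.73482607 200.85111545]]
0.087 644 [321.6 210.5] [308 197  29  28] [[0.5074 0.2848 0.087 ]]
0.066 80 [322.3 193.6] [309 190  27  13] [[0.5071 0.2914 0.066 ]]
0.066 535 [309.8 280.7] [297 268  26  26] [[0.503  0.2174 0.066 ]]
```

View pics/w2.png

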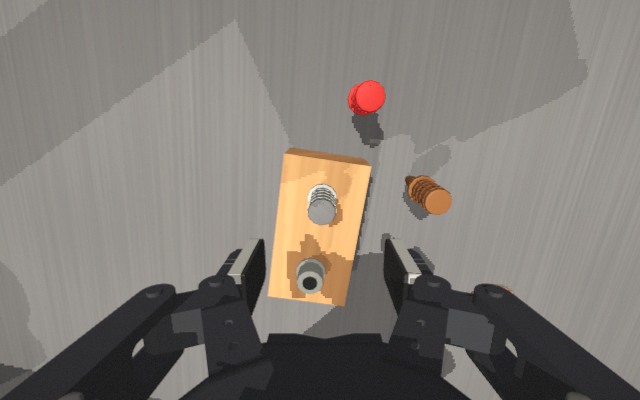

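The picture shows the grey drift at (322,211), the bolt at (310,281), the brown pin at (432,200) and the red one at (370,97). The drift agrees with the plan to about 2 mm. Descend and grip.

```bash
python3 -m handwheel '[[[0.2,0,3,0,0.3],[0.2,0,6,0,0.3],[0.2,0,8.0,0,0.3],[0.2,0,8.4,0,0.3],[0.2,0,8.4,0,0.3],[0.2,0,8.4,0,1],[0.2,0,8.4,0,1],[0.2,0,8.4,0,1],[0.2,0,8.4,0,1],[0.2,0,8.4,0,1],[0.2,0,8.4,0,1],[0.2,0,8.4,0,1]]]' 60; python3 go.py .509 .2825 .055 95
```

```text
clock: 4.15
tcp_pos: [0.5088, 0.2828, 0.058]
tool_rot: [-179.9, -0.1, 94.7]
wrist_force: [-4.6, -0.3, 8.0]
gripper_width: 0.0182
tool cm [-0.03  0.02  0.3 ] turn rad -0.006 w 0.0182 F [-4.6 -0.3  8. ] t 4.15
```

```bash
python3 -m handwheel '[[[0,0,0,0,1],[0,0,-1,0,1],[0,0,-3,0,1],[0,0,-6,0,1],[0,0,-9,0,1],[0,0,-9,0,1]]]' 60; python3 - <<'E'
from go import *
to(.5775,-.0141,.16,104.7)
for n in("wrist","scene"):
    s=snapshot(n);cv2.imwrite(f"pics/{n}3.png",s["color"][:,:,::-1])
crop(s,380,480,100,220,5,"pics/scene3.png")
E
```

```text
clock: 4.75
tcp_pos: [0.5117, 0.2841, 0.1529]
tool_rot: [179.6, -0.3, 94.7]
wrist_force: [0.4, 0.2, -1.0]
gripper_width: 0.0181
tool cm [-30.26   4.13  -0.82] turn rad -0.175 w 0.0181 F [ 0.4  0.2 -1. ] t 4.75
```

View pics/wrist3.png

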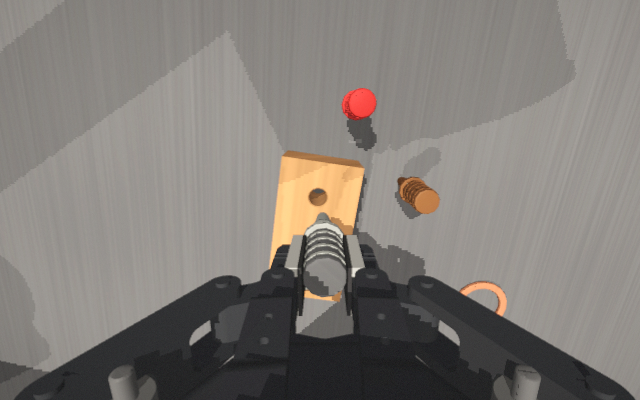

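View pics/scene3.png

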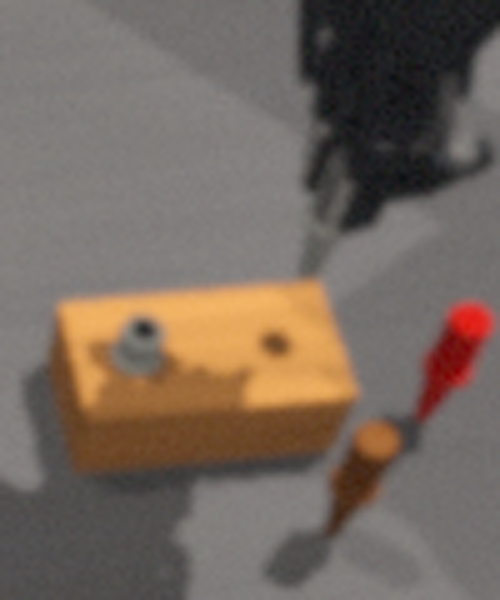

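The drift is held, with its grip end at (324,275) and tip at (322,218), and its block hole is empty at (318,197). Next I'll compare with where a straight pin would project.

```bash
python3 - <<'E'
from go import *
s=snapshot("wrist");o=observe();T=Ro.from_euler('xyz',o["tool_rot"],degrees=True).as_matrix()
print(o["tcp_pos"],o["tool_rot"])
for x in(0,.003):
  print(pix(s,[o["tcp_pos"]+T@np.array([x,0,z]) for z in(.051,.026,.012,-.029)]).round(1))
crop(s,270,380,190,310,5,"pics/w4.png")
P=pts(s);print(P[284,324],P[275,324],P[262,324],P[222,322],P[235,323])
Q=(P-o["tcp_pos"])@T
for v in range(214,300,4): print(v,Q[v,323].round(4),end=' ')
to(.5775,-.0141,.16,104.7)
E
```

```text
[0.5086595  0.28253201 0.14805936] [-1.79930568e+02 -7.00715508e-02  9.46684851e+01]
[[322.2 217.6]
 [322.  231.2]
 [321.9 240.5]
 [321.3 279. ]]
[[322.2 213.5]
 [322.  226.6]
 [321.9 235.6]
 [321.3 272.8]]
[0.51002175 0.280589   0.1777019 ] [0.50970489 0.28442251 0.1768781 ] [0.50917241 0.29087186 0.17750064] [0.50774929 0.29486268 0.13962203] [0.50844691 0.29359562 0.1546555 ]
214 [0.006  0.0006 0.041 ] 218 [0.0075 0.0006 0.0289] 222 [0.0129 0.0006 0.0069] 226 [0.0106 0.0006 0.007 ] 230 [ 0.0114  0.0007 -0.0008] 234 [ 0.0109  0.0007 -0.0049] 238 [ 0.0105  0.0007 -0.0091] 242 [ 0.0114  0.0007 -0.0159] 246 [ 0.011   0.0007 -0.0193] 250 [ 0.0109  0.0007 -0.0233] 254 [ 0.0105  0.0007 -0.0263] 258 [ 0.0104  0.0007 -0.03  ] 262 [ 0.0088  0.0007 -0.0304] 266 [ 0.0069  0.0007 -0.0303] 270 [ 0.0047  0.0007 -0.0297] 274 [ 0.0032  0.0007 -0.0304] 278 [ 0.0018  0.0007 -0.0311] 282 [-0.0009  0.0007 -0.0299] 286 [-0.0026  0.0007 -0.0303] 290 [-0.0051  0.0007 -0.0293] 294 [-0.0066  0.0007 -0.03  ] 298 [-0.0968  0.0004  0.101 ] tool cm [-30.12   4.45  -1.24] turn rad -0.175 w 0.0184 F [-0.5 -0.7 -1. ] t 4.9
```

View pics/w4.png

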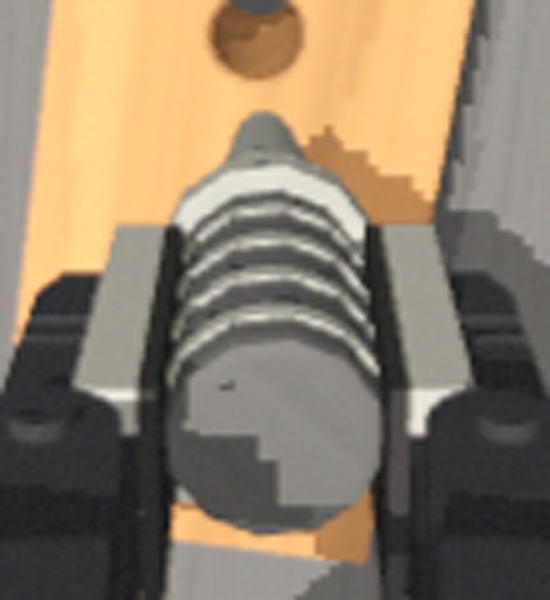

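The drift is straight in the jaws, with its tip about 50 mm below the TCP. On to hole_a.

```bash
python3 -m handwheel '[[[-3,0.5,-1.2,-0.05,1],[-7,1,-1.2,-0.1,1],[-11,1.6,-1.2,-0.15,1],[-15,2.2,-1.2,-0.175,1],[-19,2.8,-1.2,-0.175,1],[-23,3.4,-1.2,-0.175,1],[-27,4,-1.2,-0.175,1],[-29.5,4.4,-1.2,-0.175,1],[-30.1,4.5,-1,-0.175,1],[-30.1,4.5,-0.5,-0.175,1],[-30.1,4.5,-0.5,-0.175,1],[-30.1,4.5,-0.5,-0.175,1]]]' 60; python3 - <<'E'
from go import *
s=snapshot("wrist");o=observe();T=Ro.from_euler('xyz',o["tool_rot"],degrees=True).as_matrix()
print(o["tcp_pos"],o["tool_rot"])
print(pix(s,[o["tcp_pos"]+T@np.array([.0007,0,z]) for z in(.050,.012,-.030)]).round(1))
cv2.imwrite("pics/w5.png",s["color"][:,:,::-1]); crop(s,260,390,120,260,4.2,"pics/w5c.png")
s=snapshot("scene");crop(s,230,380,130,280,4,"pics/s5.png")
s=snapshot("top");crop(s,295,395,145,245,6,"pics/t5.png")
E
```

```text
clock: 6.1
tcp_pos: [0.5773, -0.0126, 0.1519]
tool_rot: [-179.9, -0.1, 104.8]
wrist_force: [-0.4, -0.2, -1.5]
gripper_width: 0.0182
[ 0.57756723 -0.01257988  0.15225092] [-1.79897548e+02 -1.04974248e-01  1.04782121e+02]
[[324.1 217.4]
 [324.  239.9]
 [323.8 280. ]]
```

View pics/w5c.png

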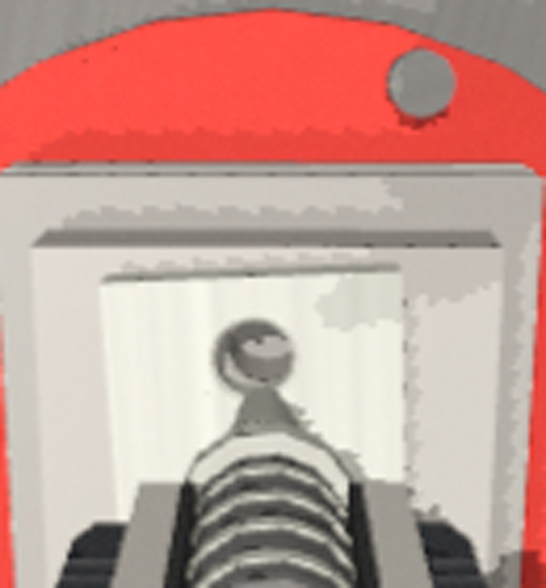

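View pics/s5.png

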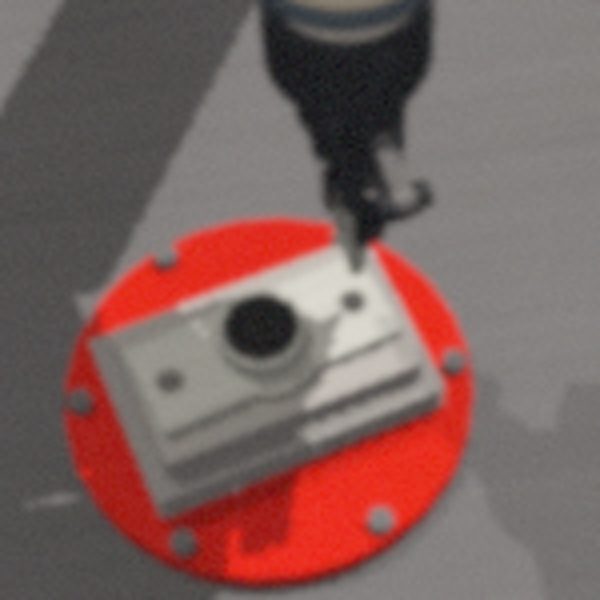

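```bash
python3 - <<'E'
from go import *
s=snapshot("wrist");o=observe();T=Ro.from_euler('xyz',o["tool_rot"],degrees=True).as_matrix()
p=onz(s,[[320.5,204.5]],.068)[0];print(p,"hole in tool",T.T@(p-o["tcp_pos"]))
g=cv2.cvtColor(s["color"],cv2.COLOR_RGB2GRAY)
v,u=np.mgrid[0:400,0:640]
P=pts(s);Z=P[...,2];m=(np.hypot(u-320.5,v-204.5)<13)&((Z<.064)|(g<150))&(v<212)
c=np.vstack(cv2.findContours(m.astype(np.uint8),0,1)[0]).reshape(-1,2);h=onz(s,c,.068)[:,:2].astype(np.float32);print("circle",cv2.minEnclosingCircle(h))
cv2.imwrite("pics/w6.png",cv2.resize(np.clip(1.4*s["color"][185:225,300:345,::-1].astype(float),0,255).astype(np.uint8),None,fx=12,fy=12,interpolation=2))
for vv in range(194,216,2): print(vv,[int(1000*x) for x in Z[vv,308:334:2]])
E
```

```text
[ 0.57551805 -0.01416252  0.068     ] hole in tool [-0.00064396 -0.00267533  0.08477017]
circle ((0.5744547843933105, -0.01405614335089922), 0.007466847077012062)
194 [67, 67, 68, 68, 67, 67, 68, 67, 67, 68, 68, 67, 67]
196 [68, 67, 67, 68, 42, 42, 40, 41, 66, 67, 68, 69, 67]
198 [67, 66, 67, 58, 42, 41, 43, 41, 41, 41, 68, 67, 68]
200 [68, 67, 59, 51, 41, 42, 42, 41, 41, 43, 67, 68, 68]
202 [68, 67, 59, 55, 45, 42, 41, 41, 43, 43, 42, 68, 67]
204 [68, 68, 59, 58, 50, 44, 43, 41, 42, 43, 47, 66, 68]
206 [68, 67, 59, 60, 56, 51, 50, 48, 48, 48, 61, 68, 66]
208 [67, 67, 63, 59, 60, 56, 54, 53, 53, 60, 67, 67, 68]
210 [67, 68, 67, 63, 61, 60, 59, 59, 62, 65, 67, 67, 69]
212 [67, 68, 68, 67, 65, 64, 63, 104, 103, 68, 67, 67, 67]
214 [66, 69, 68, 68, 66, 104, 109, 110, 110, 106, 67, 67, 67]
```

View pics/w6.png

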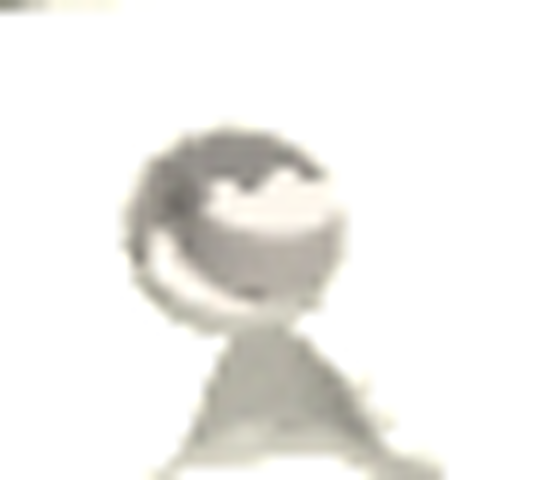

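Hole_a is at (320.5,204.5), with the head ledge visible on its left, so the lower hole is about 2.5 mm to tool +y. I'll aim the tip at the overlap and lower it into the mouth.

```bash
python3 -m handwheel '[[[-0.19,-0.14,0.5,0,1],[-0.19,-0.14,1.5,0,1],[-0.19,-0.14,2.5,0,1],[-0.19,-0.14,3,0,1],[-0.19,-0.14,3.4,0,1],[-0.19,-0.14,3.7,0,1],[-0.19,-0.14,4.0,0,1],[-0.19,-0.14,4.2,0,1],[-0.19,-0.14,4.2,0,1],[-0.19,-0.14,4.2,0,1]]]' 60; python3 - <<'E'
from go import *
s=snapshot("wrist"); crop(s,260,390,150,290,4.2,"pics/w7.png");to(.578,-.0145,.1,104.8)
print(observe()["wrist_torque"])
E
```

```text
clock: 7.3
tcp_pos: [0.5772, -0.0151, 0.1109]
tool_rot: [-180.0, -0.1, 104.8]
wrist_force: [0.5, 0.5, -0.8]
gripper_width: 0.0184
tool cm [0.04 0.09 1.1 ] turn rad -0.001 w 0.0181 F [ 0.5 -0.7 -2. ] t 7.35
[-0.00091896 -0.00817619  0.04718275]
```

View pics/w7.png

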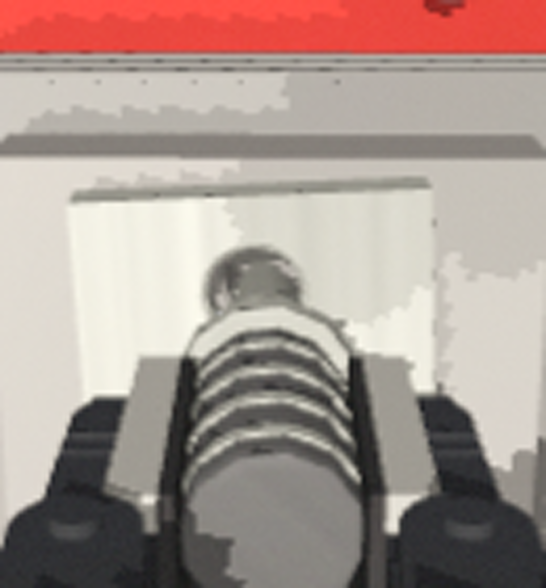

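The tip is in the mouth without contact and sits towards the head hole. Lower in small steps, watching the force.

```bash
python3 -m handwheel '[[[0,0,0.3,0,1],[0,0,0.6,0,1],[0,0,0.8,0,1],[0,0,1.0,0,1],[0,0,1.0,0,1]]]' 60; python3 go.py .578 -.0145 .079 104.8
```

```text
clock: 7.85
tcp_pos: [0.577, -0.0151, 0.1006]
tool_rot: [-179.9, -0.1, 104.8]
wrist_force: [0.5, -0.1, -2.2]
gripper_width: 0.0183
tool cm [0.03 0.12 2.16] turn rad -0.001 w 0.0183 F [ 0.5 -0.1 -2.2] t 7.85
```

```bash
python3 -m handwheel '[[[0,0,0.2,0,1],[0,0,0.4,0,1],[0,0,0.6,0,1],[0,0,0.8,0,1],[0,0,0.8,0,1]]]' 60; python3 go.py .578 -.0145 .079 104.8
```

```text
clock: 8.35
tcp_pos: [0.5762, -0.015, 0.092]
tool_rot: [-179.9, -0.1, 104.8]
wrist_force: [-2.9, 0.9, -1.8]
gripper_width: 0.0182
tool cm [0.   0.19 1.3 ] turn rad -0.001 w 0.0182 F [-2.9  0.9 -1.8] t 8.35
```

Lateral −x push of 3 N: the flange wall has started to bear on the taper, as expected. Shift toward the head hole to turn it and go on down.

```bash
python3 -m handwheel '[[[0,0.1,0.2,0,1],[0,0.15,0.4,0,1],[0,0.15,0.6,0,1],[0,0.15,0.6,0,1]]]' 60; python3 go.py .578 -.0145 .079 104.8
```

```text
clock: 8.75
tcp_pos: [0.5772, -0.0146, 0.0855]
tool_rot: [-179.8, -0.1, 104.8]
wrist_force: [-4.9, -0.0, -2.6]
gripper_width: 0.0184
tool cm [-0.01  0.09  0.65] turn rad -0.001 w 0.0184 F [-4.9 -0.  -2.6] t 8.75
```

```bash
python3 -m handwheel '[[[0,0.03,0.1,0,1],[0,0.03,0.25,0,1],[0,0.03,0.4,0,1],[0,0.03,0.5,0,1],[0,0.03,0.5,0,1]]]' 60; python3 go.py .578 -.0145 .079 104.8
```

```text
clock: 9.25
tcp_pos: [0.5775, -0.0146, 0.0803]
tool_rot: [-179.8, -0.1, 104.8]
wrist_force: [-3.3, 0.3, -1.5]
gripper_width: 0.0183
tool cm [-0.01  0.05  0.13] turn rad -0.001 w 0.0183 F [-3.3  0.3 -1.5] t 9.25
```

```bash
python3 -m handwheel '[[[0,0,0.1,0,1],[0,0,0.15,0,1],[0,0,0.2,0,1],[0,0,0.2,0,1],[0,0,0.2,0,1]]]' 60; python3 - <<'E'
from go import *
to(.578,-.0145,.079,104.8)
s=snapshot("wrist"); crop(s,260,390,150,290,4.2,"pics/w8.png")
s=snapshot("scene"); crop(s,230,380,130,280,4,"pics/s8.png")
E
```

```text
clock: 9.75
tcp_pos: [0.5783, -0.0145, 0.0799]
tool_rot: [-179.9, -0.1, 104.8]
wrist_force: [-7.9, 0.1, 15.0]
gripper_width: 0.0185
tool cm [ 0.   -0.03  0.09] turn rad -0.001 w 0.0185 F [-7.9  0.1 15. ] t 9.75
```

View pics/w8.png

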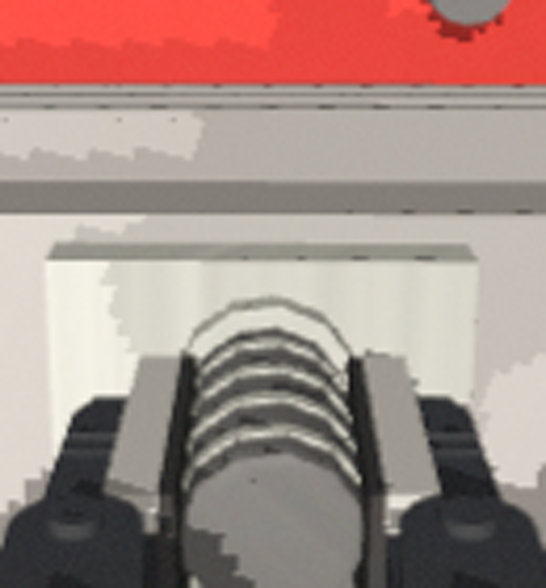

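View pics/s8.png

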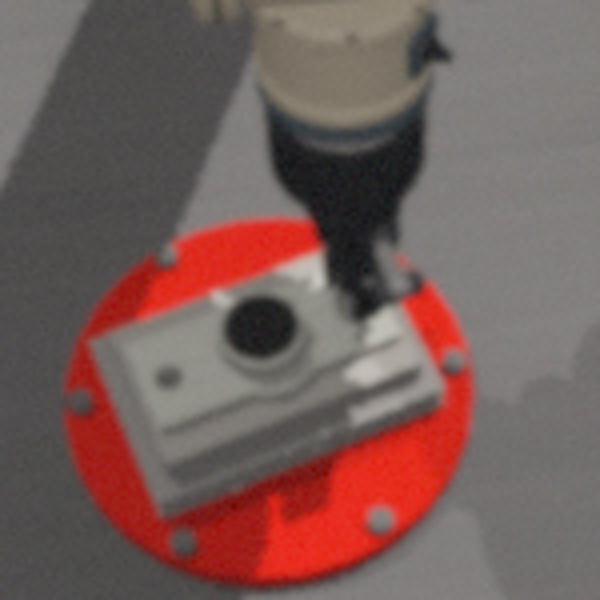

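The collar is down (15 N upward), and the flange edges now run parallel to the head. Relieve the side load, then open and rise.

```bash
python3 -m handwheel '[[[0,-0.03,-0.02,0,1],[0,-0.06,-0.05,0,1],[0,-0.06,-0.05,0,0.3],[0,-0.06,-0.05,0,0.3],[0,-0.06,-0.05,0,0.3],[0,-0.06,-0.05,0,0.3],[0,-0.06,-2,0,0.3],[0,-0.06,-5,0,0.3],[0,-0.06,-8.5,0,0.3],[0,-0.06,-8.5,0,0.3],[0,-0.06,-8.5,0,0.3]]]' 60; python3 - <<'E'
from go import *;import pickle
to(.507,.2145,.13,95)
s=snapshot("wrist"); cv2.imwrite("pics/w9.png",s["color"][:,:,::-1]);crop(s,230,400,120,270,4.2,"pics/w9c.png");pickle.dump(s,open("w9.pkl","wb"))
P=pts(s);Z=P[...,2]
for z in(.06,.068):
    m=(abs(Z-z)<.0025)&(np.hypot(P[...,0]-.592,P[...,1]+.067)<.108);print(z,m.sum(),cv2.minAreaRect((P[m][:,:2]*1000).astype(np.float32)))
m=(Z>.095)&(Z<.12)&(np.hypot(P[...,0]-.578,P[...,1]+.0145)<.03)
print("drift top z",np.percentile(Z[m],[50,90]),m.sum(),blobs(m,50))
E
```

```text
clock: 10.95
tcp_pos: [0.5785, -0.0148, 0.1658]
tool_rot: [180.0, -0.1, 104.8]
wrist_force: [-0.5, 0.5, -0.4]
gripper_width: 0.0598
tool cm [23.99 -1.08  3.61] turn rad 0.17 w 0.0598 F [-0.5  0.5 -0.4] t 10.95
0.06 5519 ((590.9889526367188, -67.02055358886719), (90.39727783203125, 150.79600524902344), 14.599553108215332)
0.068 5920 ((591.1478271484375, -66.93231964111328), (66.80921173095703, 142.71347045898438), 14.630123138427734)
drift top z [0.10857297 0.1094973 ] 703 [(np.int32(703), array([322.59459459, 209.80654339]), array([309, 195,  28,  31], dtype=int32))]
```

View pics/w9c.png

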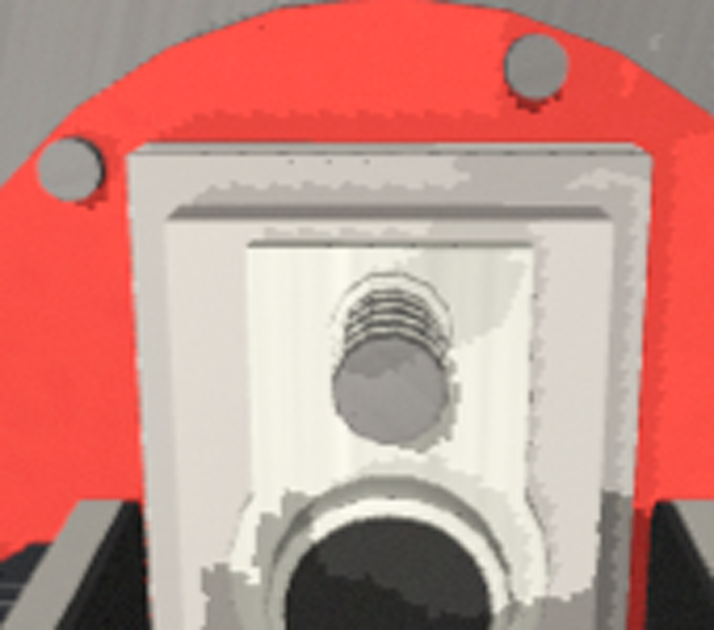

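Checks: the drift's top is at z = 0.1086 (0.109 expected), the flange is at 14.63° and the head at 14.60°, so the drift is home. Now the bolt.

```bash
python3 -m handwheel '[[[4,-0.2,0,0.05,0.3],[8,-0.4,0,0.1,0.3],[12,-0.6,0,0.15,0.3],[16,-0.9,0,0.17,0.3],[20,-1.1,1,0.17,0.3],[23,-1.3,2,0.17,0.3],[24.05,-1.33,3.6,0.17,0.3],[24.05,-1.33,3.6,0.17,0.3],[24.05,-1.33,3.6,0.17,0.3]]]' 60; python3 - <<'E'
from go import *
to(.5045,.2142,.054,95)
s=snapshot("wrist"); cv2.imwrite("pics/w10.png",s["color"][:,:,::-1])
print(pix(s,[[.5045,.2142,.066],[.5045,.2142,.0665]]))
P=pts(s);Z=P[...,2]
m=(abs(Z-.066)<.003)&(np.hypot(P[...,0]-.5045,P[...,1]-.2142)<.02)
for a,c,b in blobs(m,60): print(a,c.round(1),b,onz(s,[c],.066).round(4))
E
```

```text
clock: 11.9
tcp_pos: [0.5028, 0.2141, 0.1282]
tool_rot: [-179.7, -0.0, 95.1]
wrist_force: [0.6, -0.8, 0.0]
gripper_width: 0.0599
tool cm [-0.01  0.21  7.42] turn rad 0.001 w 0.0599 F [ 0.6 -0.8  0. ] t 11.9
[[326.35872215 212.56515103]
 [326.36007796 212.78381358]]
671 [324.2 209.4] [310 195  30  30] [[0.5028 0.2164 0.066 ]]
```

View pics/w10.png

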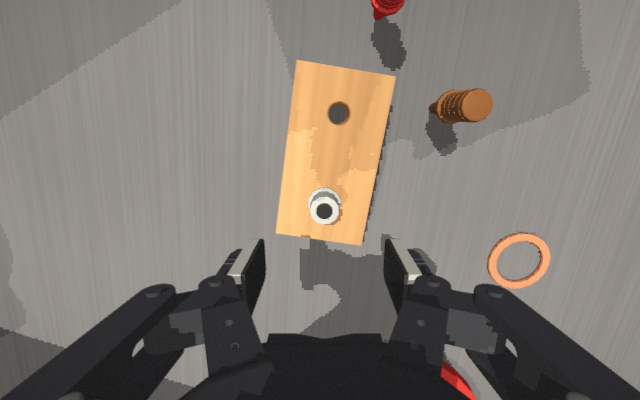

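The bolt head is at (324,209), midway between the fingers and clear of the brown pin at (475,105). Descend and grip.

```bash
python3 -m handwheel '[[[0.09,0.1,3,0,0.3],[0.09,0.1,6,0,0.3],[0.09,0.1,7.1,0,0.3],[0.09,0.1,7.5,0,0.3],[0.09,0.1,7.5,0,0.3],[0.09,0.1,7.5,0,1],[0.09,0.1,7.5,0,1],[0.09,0.1,7.5,0,1],[0.09,0.1,7.5,0,1],[0.09,0.1,7.5,0,1],[0.09,0.1,7.5,0,1],[0.09,0.1,7.5,0,1]]]' 60; python3 go.py .5045 .2142 .054 95
```

```text
clock: 13.15
tcp_pos: [0.5042, 0.2151, 0.0551]
tool_rot: [-179.9, -0.1, 95.0]
wrist_force: [-3.1, -1.2, 8.6]
gripper_width: 0.0191
tool cm [-0.09  0.02  0.11] turn rad 0.0 w 0.0191 F [-3.1 -1.2  8.6] t 13.15
```

```bash
python3 -m handwheel '[[[0,0,0,0,1],[0,0,-0.3,0,1],[0,0,-2,0,1],[0,0,-5,0,1],[0,0,-8.5,0,1],[0,0,-8.5,0,1],[0,0,-8.5,0,1]]]' 60; python3 - <<'E'
from go import *
s=snapshot("wrist");o=observe();T=Ro.from_euler('xyz',o["tool_rot"],degrees=True).as_matrix()
print(o["tcp_pos"],o["gripper_width"])
crop(s,250,400,180,320,4,"pics/w11.png")
P=pts(s);Q=(P-o["tcp_pos"])@T
for v in range(212,300,4): print(v,Q[v,323].round(4),end=' ')
m=(Q[...,2]>-.02)&(Q[...,2]<.0)&(abs(Q[...,0])<.02)&(abs(Q[...,1])<.008);print(m.sum(),blobs(m,50))
# hole_b head: axis +55 * (sin,-cos)
a=np.deg2rad(14.62);print("hole_b",.592+.055*np.sin(a),-.0673-.055*np.cos(a))
to(.592+.055*np.sin(a),-.0673-.055*np.cos(a),.14,104.6)
E
```

```text
clock: 13.85
tcp_pos: [0.505, 0.2152, 0.141]
tool_rot: [-180.0, -0.1, 95.0]
wrist_force: [0.3, -0.5, -0.4]
gripper_width: 0.0189
[0.50419491 0.21488413 0.13995697] 0.019141697704857744
212 [-0.0101  0.0005  0.0939] 216 [0.007  0.0006 0.0338] 220 [0.0073 0.0007 0.0255] 224 [0.0122 0.0007 0.0058] 228 [0.0113 0.0007 0.002 ] 232 [ 0.0111  0.0007 -0.0029] 236 [ 0.0112  0.0007 -0.0082] 240 [ 0.0106  0.0007 -0.0119] 244 [ 0.0086  0.0007 -0.0119] 248 [ 0.0064  0.0007 -0.0116] 252 [ 0.0047  0.0007 -0.0126] 256 [ 0.0031  0.0007 -0.0134] 260 [-0.0002  0.0007 -0.0111] 264 [-0.0018  0.0007 -0.0121] 268 [-0.0043  0.0007 -0.0116] 272 [-0.0067  0.0007 -0.0112] 276 [-0.0084  0.0007 -0.0121] 280 [-0.1016  0.0004  0.1405] 284 [-0.1061  0.0004  0.1401] 288 [-0.1111  0.0004  0.1402] 292 [-0.1157  0.0004  0.1398] 296 [-0.1211  0.0004  0.1406] 1433 [(np.int32(1426), array([322.06732118, 253.35553997]), array([304, 229,  35,  49], dtype=int32))]
hole_b 0.6058823925407114 -0.12051916174974575
tool cm [-34.3    7.2   -0.07] turn rad -0.167 w 0.0191 F [ 0.  -0.1 -0.9] t 13.9
```

View pics/w11.png

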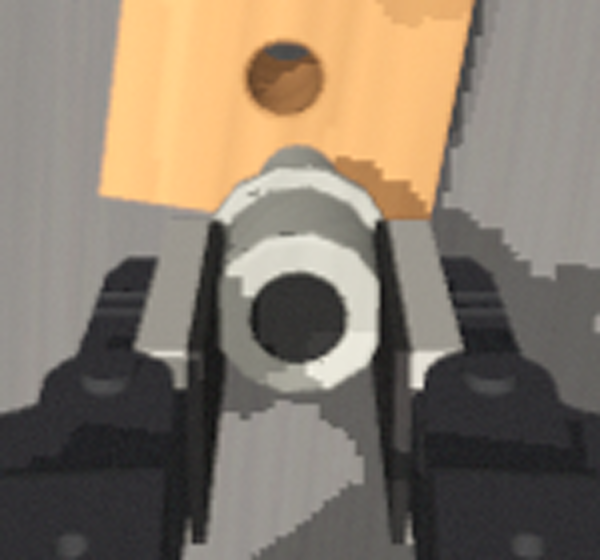

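The bolt is held square, with its lower end about 38 mm below the TCP. Hole_b estimates agree: (0.6059,−0.1205) from the cameras and (0.6059,−0.1203) from the seated drift. I'll pass over the drift at a raised height.

```bash
python3 -m handwheel '[[[-1,0,-3,-0.05,1],[-5,1,-4.5,-0.1,1],[-9,1.9,-4.5,-0.15,1],[-13,2.7,-4.5,-0.167,1],[-17,3.6,-4.5,-0.167,1],[-21,4.4,-4.5,-0.167,1],[-25,5.3,-4.5,-0.167,1],[-29,6.1,-4.5,-0.167,1],[-32.5,6.9,-4.5,-0.167,1],[-34.35,7.2,-3.5,-0.167,1],[-34.35,7.2,-1,-0.167,1],[-34.35,7.2,-0.5,-0.167,1]]]' 60; python3 -m handwheel '[[[0,0,0,0,1],[0,0,0,0,1]]]'; python3 - <<'E'
from go import *
to(.606,-.1209,.108,104.6)
s=snapshot("wrist");o=observe();T=Ro.from_euler('xyz',o["tool_rot"],degrees=True).as_matrix()
crop(s,230,420,120,270,4,"pics/w12.png")
print(pix(s,[o["tcp_pos"]+T@np.array([.0005,0,z]) for z in(.038,o["tcp_pos"][2]-.068)]).round(1))
s=snapshot("scene");crop(s,230,380,130,280,4,"pics/s12.png")
E
```

```text
clock: 15.1
tcp_pos: [0.6031, -0.1207, 0.14]
tool_rot: [-179.5, -0.3, 104.5]
wrist_force: [-0.6, 0.3, -0.9]
gripper_width: 0.0187
clock: 15.3
tcp_pos: [0.6023, -0.1198, 0.1393]
tool_rot: [-179.4, -0.4, 104.6]
wrist_force: [0.4, 0.0, -0.1]
gripper_width: 0.019
tool cm [-0.22  0.37  3.12] turn rad -0.0 w 0.019 F [ 0.4  0.  -0.1] t 15.3
[[324.7 224.5]
 [324.7 208.5]]
```

View pics/w12.png

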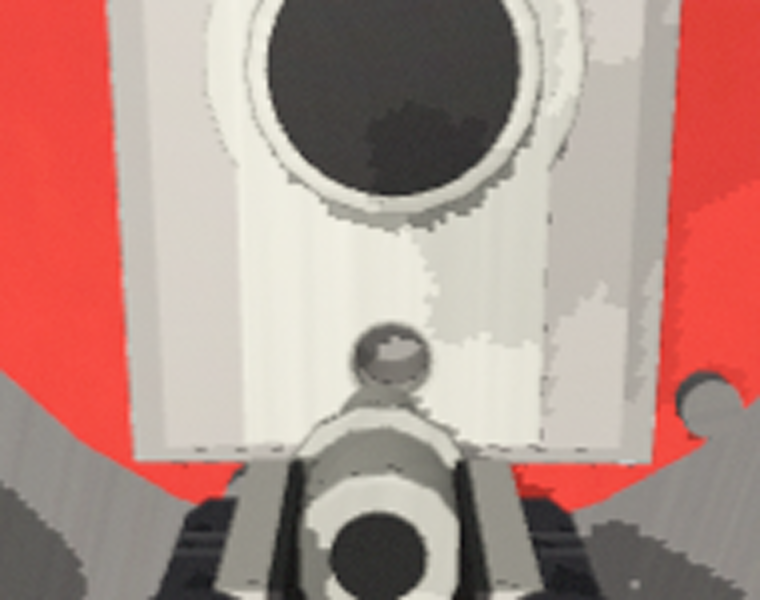

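View pics/s12.png

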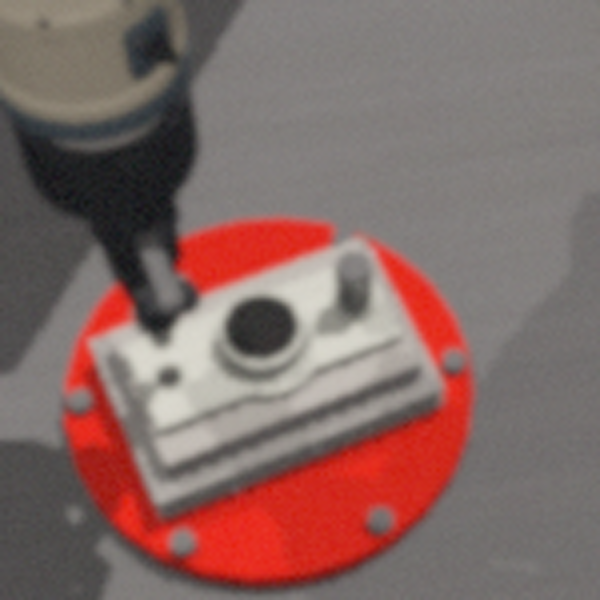

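Hole_b is at (328,209), and the bolt is a little left of it. The arm was still settling, so correct and re-measure.

```bash
python3 -m handwheel '[[[-0.15,0.35,0.5,0,1],[-0.15,0.35,1.5,0,1],[-0.15,0.35,1.5,0,1],[-0.15,0.35,1.5,0,1],[-0.15,0.35,1.5,0,1]]]' 60; python3 - <<'E'
from go import *
to(.606,-.1209,.108,104.6)
s=snapshot("wrist");o=observe();T=Ro.from_euler('xyz',o["tool_rot"],degrees=True).as_matrix()
print(o["tool_rot"])
crop(s,270,380,160,270,5,"pics/w13.png")
print(pix(s,[o["tcp_pos"]+T@np.array([.0005,0,z]) for z in(.038,o["tcp_pos"][2]-.068)]).round(1))
g=cv2.cvtColor(s["color"],cv2.COLOR_RGB2GRAY);P=pts(s);Z=P[...,2];v,u=np.mgrid[0:400,0:640]
h=onz(s,[[328,209]],.068)
m=(np.hypot(P[...,0]-.606,P[...,1]+.12)<.014)&(Z<.065);print(blobs(m,20),[onz(s,[b[1]],.068) for b in blobs(m,20)])
E
```

```text
clock: 15.9
tcp_pos: [0.607, -0.1207, 0.1255]
tool_rot: [-179.5, -0.3, 104.6]
wrist_force: [0.1, 0.6, 0.0]
gripper_width: 0.0188
tool cm [-0.01 -0.09  1.75] turn rad -0.0 w 0.0188 F [0.1 0.6 0. ] t 15.9
[-179.55209994   -0.28195108  104.56722671]
[[323.7 223.7]
 [323.8 213.9]]
[(np.int32(243), array([321.01234568, 210.74074074]), array([311, 203,  21,  17], dtype=int32))] [array([[ 0.6039564 , -0.11826606,  0.068     ]])]
```

View pics/w13.png

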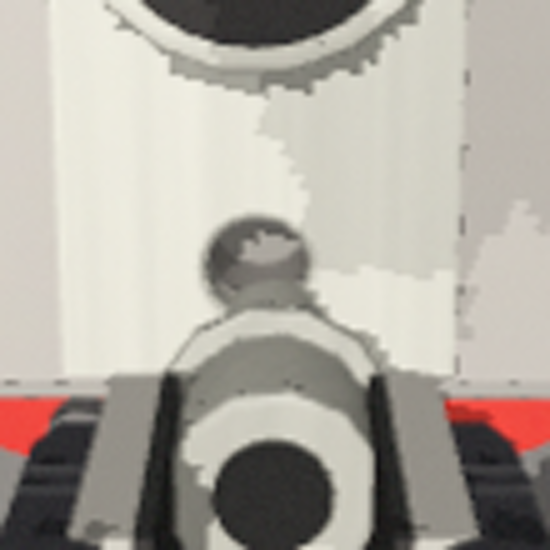

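Now it is slightly right of the hole (hole at (321.4,213), landing at (323.8,214)). Shift tool y by −1.5 mm and descend gently.

```bash
python3 -m handwheel '[[[0.02,-0.15,0.3,0,1],[0.02,-0.15,1,0,1],[0.02,-0.15,1.6,0,1],[0.02,-0.15,2,0,1],[0.02,-0.15,2.3,0,1],[0.02,-0.15,2.5,0,1],[0.02,-0.15,2.5,0,1]]]' 60; python3 - <<'E'
from go import *
to(.6055,-.1209,.108,104.6)
s=snapshot("wrist");crop(s,270,380,180,290,5,"pics/w14.png")
E
```

```text
clock: 16.65
tcp_pos: [0.6052, -0.1208, 0.1003]
tool_rot: [-179.5, -0.3, 104.6]
wrist_force: [-0.2, -0.1, -0.4]
gripper_width: 0.019
tool cm [-0.02  0.02 -0.77] turn rad -0.001 w 0.019 F [-0.2 -0.1 -0.4] t 16.65
```

View pics/w14.png

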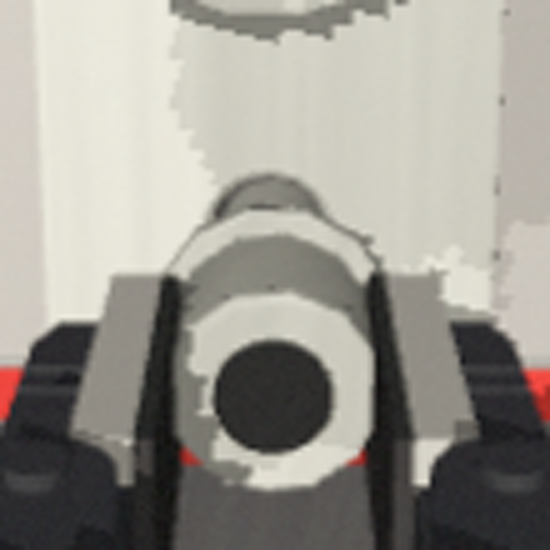

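The end is in the mouth with no force. Continue down in steps.

```bash
python3 -m handwheel '[[[0,0,0.2,0,1],[0,0,0.4,0,1],[0,0,0.6,0,1],[0,0,0.8,0,1],[0,0,0.8,0,1]]]' 60
```

```text
clock: 17.2
tcp_pos: [0.605, -0.1207, 0.0922]
tool_rot: [-179.5, -0.3, 104.6]
wrist_force: [-0.3, 0.1, -0.8]
gripper_width: 0.0189
```

```bash
python3 -m handwheel '[[[0,0,0.2,0,1],[0,0,0.4,0,1],[0,0,0.6,0,1],[0,0,0.8,0,1],[0,0,0.8,0,1]]]' 60
```

```text
clock: 17.7
tcp_pos: [0.6047, -0.1206, 0.0838]
tool_rot: [-179.5, -0.3, 104.6]
wrist_force: [-0.1, -0.6, -0.3]
gripper_width: 0.019
```

```bash
python3 -m handwheel '[[[0,0,0.2,0,1],[0,0,0.4,0,1],[0,0,0.55,0,1],[0,0,0.65,0,1],[0,0,0.65,0,1]]]' 60
```

```text
clock: 18.2
tcp_pos: [0.6047, -0.1206, 0.0773]
tool_rot: [-179.5, -0.3, 104.6]
wrist_force: [0.7, 0.1, -0.4]
gripper_width: 0.0187
```

```bash
python3 -m handwheel '[[[0,0,0.06,0,1],[0,0,0.12,0,1],[0,0,0.18,0,1],[0,0,0.22,0,1],[0,0,0.22,0,1]]]' 60
```

```text
clock: 18.7
tcp_pos: [0.6049, -0.1206, 0.077]
tool_rot: [-179.5, -0.3, 104.6]
wrist_force: [-5.0, 2.5, 15.3]
gripper_width: 0.0191
```

Washer contact at 15 N. Release, rise and check.

```bash
python3 -m handwheel '[[[0,0,-0.02,0,1],[0,0,-0.02,0,0.3],[0,0,-0.02,0,0.3],[0,0,-0.02,0,0.3],[0,0,-0.02,0,0.3],[0,0,-0.1,0,0.3],[0,0,-2,0,0.3],[0,0,-5,0,0.3],[0,0,-9,0,0.3],[-1,0,-11,0,0.3],[-1,0,-11,0,0.3],[-1,0,-11,0,0.3]]]' 60; python3 - <<'E'
from go import *
o=observe();print(o["tcp_pos"],o["wrist_force"],o["gripper_width"])
s=snapshot("wrist");cv2.imwrite("pics/w15.png",s["color"][:,:,::-1]);P=pts(s);Z=P[...,2]
for nm,c,lo,hi in(("bolt",(.6055,-.1205),.078,.1),("drift",(.578,-.0143),.1,.12),("fl",(.592,-.067),.0655,.0705),("hd",(.592,-.067),.0575,.0625)):
    m=(Z>lo)&(Z<hi)&(np.hypot(P[...,0]-c[0],P[...,1]-c[1])<(.02 if nm in("bolt","drift") else .1))
    q=P[m]; print(nm,m.sum(),np.median(Z[m]),cv2.minAreaRect((q[:,:2]*1000).astype(np.float32)))
s=snapshot("scene");crop(s,230,380,130,280,4,"pics/s15.png");cv2.imwrite("pics/s15f.png",s["color"][:,:,::-1])
s=snapshot("top");cv2.imwrite("pics/t15f.png",s["color"][:,:,::-1])
E
```

```text
clock: 19.9
tcp_pos: [0.6083, -0.1306, 0.1869]
tool_rot: [-179.5, -0.3, 104.6]
wrist_force: [-0.8, 0.4, 0.0]
gripper_width: 0.0599
[ 0.60829117 -0.13061003  0.18686735] [-0.75581908  0.41423631  0.04438799] 0.059915259494608096
bolt 549 0.08786242190861032 ((605.23095703125, -119.56298828125), (20.9244384765625, 21.11070442199707), 14.261767387390137)
drift 812 0.10865763217412239 ((577.1419067382812, -14.193636894226074), (19.478111267089844, 20.03116226196289), 77.53813934326172)
fl 7309 0.06787149972559525 ((590.8229370117188, -66.89027404785156), (66.50399017333984, 141.6380615234375), 14.422005653381348)
hd 6571 0.05990968839237243 ((590.7348022460938, -66.74160766601562), (90.37922668457031, 150.3553924560547), 14.77078628540039)
```

View pics/w15.png

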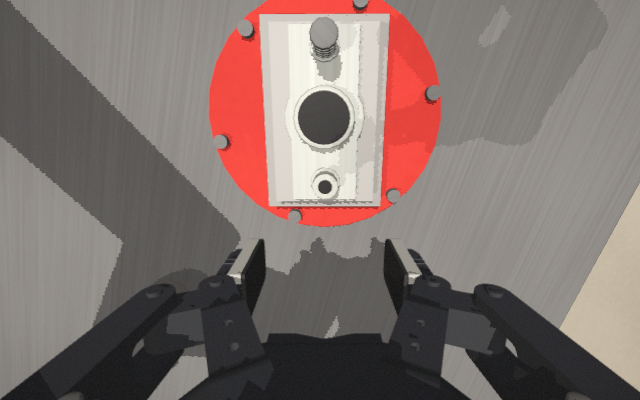

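View pics/s15f.png

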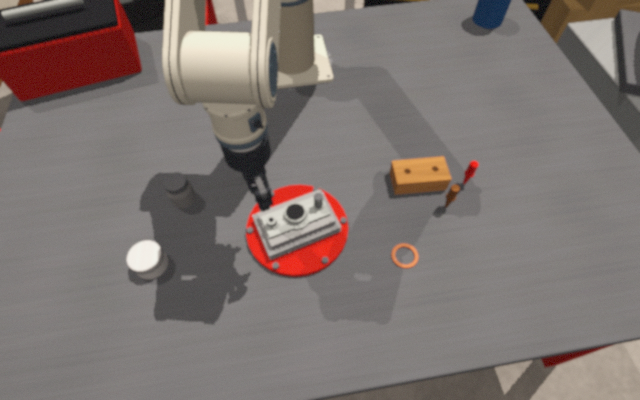

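The bolt top is at z = 0.0879 (0.088 expected) and the drift top at 0.1087 (0.109 expected). The ring at (404,256), the jar at (145,258) and the piston at (177,190) are where they were, and the gripper is clear. Hand in.

```bash
python3 -c "
from rig import *
print(job_done())"
```

```text
the job is handed in; nothing more can be done
None
```

The drift pin is home in hole_a and the bolt is home in hole_b. Both are released, and I handed the job in at about 20 s of the 72 s allowed; no verdict was reported.

**How it went:** The flange sat about 2.4° out of line with the head. I lowered the grey drift from the block into hole_a, and its taper plus a small sideways shift turned the flange into line. I then seated the drift with about 15 N downward. The bolt slid into hole_b without resistance, and its washer met the flange at about 15 N.

**Last checks:**

| Check | Measured | Expected |
|---|---|---|
| Drift top height | 108.7 mm | 109 mm |
| Bolt top height | 87.9 mm | 88 mm |
| Distance between drift and bolt | about 109 mm | 110 mm |
| Flange angle against head angle | 14.4° against 14.8° | equal |

- **Rest of the bench:** by eye, the ring, jar, piston and look-alike pins were where they started. The gripper was clear with no load on the wrist.
- **Disagreements:** the wrist camera differed from the other two cameras by 1–3 mm, so I used positions in between. The final angle gap of about 0.3° is within measurement noise; the check just after seating the drift read 14.63° against 14.60°.

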